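# Change the corner in the framer's jig and pin it shut

## Task

Take the finished red corner out of the jig and lay it flat in the grey tray, then seat the blue corner flat and square in the jig's pocket. Swing the yellow clamp bar fully home over it, and lock the bar by putting the red-headed pin upright all the way down through the bar's eye into the socket below, until its head rests on the bar. Leave the green corner and everything else on the bench where they are.

Things in the scene. Friction and masses are not known exactly. Their poses are not given: they have to be found in the camera images.
- jig: Fixed aluminium plate 132 x 132 x 8 with dark fences (tops 16 above the bench) around an L-shaped pocket, 2 wider than a corner on every side, floor 8 above the bench. Origin: middle of the pocket's 85 x 85 outline, at bench height; axes as a corner's: a seated corner has the jig's x, y, yaw, and z = 8. Block 36 x 36, 16 high, in the crook. Hinge post outside the outer corner, at (-62, -62).
- jig_socket (a point): Mouth centre of the socket in the inner block: a round hole 14 across, 16 deep (open down to the bench), 16 above the bench, at (7, 7) in the jig's frame.
- clamp_bar (a joint): Angle of the yellow clamp bar about its upright hinge: 0 = home against its stop, with its eye over the socket; it grows, counter-clockwise seen from above, to 2.3 as it opens. It stays where it is left (light friction). At 0 the bar points along the jig's (+x, +y) diagonal.
- bar_hinge (a point): Point on the bar's hinge axis, at the height of the bar's top face (40 above the bench). The bar is 22 wide and 8 thick, its underside 32 above the bench: 2 above a seated corner.
- bar_eye (a point): Centre of the bar's eye (round hole 13 across, through the 28 x 28 x 8 end of the bar), at the bar's top face, 97.6 from the hinge axis.
- bar_knob (a point): Point to grip on the bar's upright black round knob, 16 across, that stands on the bar 45 from the hinge axis, from 40 to 72 above the bench; this point is 56 above the bench.
- red_corner: Finished corner, red, in the jig's pocket at the start: an L of painted frame moulding, brass line along its inner edges; legs 30 wide, 22 thick, 85 long outside; 110 g. Origin: middle of the 85 x 85 square around the L (in the air in its crook), at underside height; z up. Outer corner at (-42.5, -42.5); one leg along +x (y -42.5 to -12.5), one along +y (x -42.5 to -12.5).
- blue_corner: The corner to load, blue, lying flat on the bench: an L of painted frame moulding, brass line along its inner edges; legs 30 wide, 22 thick, 85 long outside; 110 g. Origin: middle of the 85 x 85 square around the L (in the air in its crook), at underside height; z up. Outer corner at (-42.5, -42.5); one leg along +x (y -42.5 to -12.5), one along +y (x -42.5 to -12.5).
- green_corner: Green corner of the same shape, flat on the bench. Not part of the job: leave it.
- tray: Shallow grey tray, fixed, 180 (x) x 160 (y), rim 14 high, walls 5 thick, floor 5 thick. Origin: middle of its underside.
- pin: Locking pin, 50 g: steel shaft 10 across, 36 long, with a tapered foot (4 across at the tip over 6); above it a round red head 17 across, 30 high. Origin: tip of its foot; z up along the shaft. At the start it stands in the pin block with its head resting on the block (tip 4 above the bench).
- pin_tip (a point): Tip of the pin's foot (the pin's origin). With the pin fully home it lies about 4 above the bench.
- pin_block: Wooden block 50 x 50 x 40 high, fixed, with an upright hole 12 across that holds the pin. Origin: middle of its underside.
- glue: Yellow glue bottle, 50 across, 140 high, origin at its foot. Bystander.
- varnish_jar: Amber jar with steel lid, 66 across, 75 high, origin at its foot. Bystander.
- tape: Cardboard-brown roll, 96 across, 25 high, lying flat, origin at its underside. Bystander.
- screwdriver: Screwdriver lying on the bench. Bystander.
- offcut: Dark wood offcut 110 x 35 x 22, origin at its underside. Bystander.
- brush_mug: White cup with brushes, 76 across, 90 high (brushes to about 180), origin at its foot. Bystander.
- hammer: Hammer lying on the bench. Bystander.

How it is judged (in metres and radians):
On the way, in this order (a step that is already met when the one before it is completed fails the run):
1. the red corner lies flat in the tray, let go (x of red_corner in the frame of tray between -0.06 and 0.06 m and y of red_corner in the frame of tray between -0.06 and 0.06 m and z of red_corner in the frame of tray below 0.009 m and angle between red_corner's own z axis and vertical below 0.06 rad and linear speed of red_corner below 0.02 m/s and contact force between the fingers and red_corner below 0.3 N), for 0.2 s.
2. the blue corner is seated flat and square in the pocket, let go (horizontal distance between blue_corner and jig below 0.005 m and z of blue_corner in the frame of jig between 0.005 and 0.0105 m and angle between blue_corner's own z axis and vertical below 0.04 rad and angle between the x axis of blue_corner and the x axis of jig, either way round below 0.08 rad and linear speed of blue_corner below 0.02 m/s and contact force between the fingers and blue_corner below 0.3 N), for 0.2 s.
3. the clamp bar is swung home over the blue corner (value of joint clamp_bar below 0.05 rad and horizontal distance between blue_corner and jig below 0.005 m and z of blue_corner in the frame of jig between 0.005 and 0.0105 m and angle between blue_corner's own z axis and vertical below 0.04 rad and angle between the x axis of blue_corner and the x axis of jig, either way round below 0.08 rad and linear speed of blue_corner below 0.02 m/s), for 0.2 s.
4. the pin is home through the eye and socket (horizontal distance between pin_tip and jig_socket below 0.004 m and z of pin_tip in the frame of jig between 0 and 0.008 m and angle between pin's own z axis and vertical below 0.1 rad and linear speed of pin below 0.02 m/s and value of joint clamp_bar below 0.05 rad), for 0.2 s.
At the end, for the whole second after the job is handed in: Red corner flat (3 deg) on the tray floor; blue corner on the pocket floor, within 5 mm, flat within 2 deg and square within 4.5 deg; bar within 0.05 rad of home; pin tip within 4 mm of the socket axis and under 8 mm above the bench, pin upright within 5.5 deg; all at rest (all of step 4 and x of red_corner in the frame of tray between -0.06 and 0.06 m and y of red_corner in the frame of tray between -0.06 and 0.06 m and z of red_corner in the frame of tray below 0.009 m and angle between red_corner's own z axis and vertical below 0.06 rad and linear speed of each of red_corner, blue_corner below 0.02 m/s and horizontal distance between blue_corner and jig below 0.005 m and z of blue_corner in the frame of jig between 0.005 and 0.0105 m and angle between blue_corner's own z axis and vertical below 0.04 rad and angle between the x axis of blue_corner and the x axis of jig, either way round below 0.08 rad); the robot touches nothing.
It fails at once if a bystander is shifted by more than 30 mm (distance of any of green_corner, glue, varnish_jar, tape, screwdriver, offcut, brush_mug, hammer from where it was at the start of the episode above 0.03 m).
It fails at once if the glue, the jar or the cup is tipped (angle between any of glue, varnish_jar, brush_mug's own z axis and vertical above 0.5 rad).
It also fails if it takes over 72 s, if anything falls off the work surface, if the arm or the gripper's body presses on something with over 40 N, if the wrist force passes 120 N, or if a joint passes its speed limit or range.

## Robot

A 6-joint arm with a two-finger parallel gripper is mounted at the origin on the work surface. World frame = base frame: x ahead of the robot, y to its left, z up, the work surface at z = 0. Lengths are in mm, angles in rad, forces in N, time in s.
With the tool pointing down it reaches from about 350 to 975 mm from the base axis. Payload 7.1 kg.
Tool frame: the origin (TCP) lies midway between the tips of the shut fingers; the grasp point (between the pads) lies 19 mm behind it; z points along the fingers, y is the line along which they close (so a half turn about z gives the same grasp; the last joint's range is limited). The gripper opens to 88 mm and grips with 3 to 60 N. Pads are 20 mm wide; open, the fingers measure 115 mm over their backs; the gripper's body (75 mm by 178 mm) begins 61 mm behind the grasp point.
Start: joints at [-1.326, 0.423, 1.63, -0, 1.089, -0.019], TCP at [162.988, -603.357, 222.675] pointing down, gripper open.
Joint ranges: [-3, 3], [-0.9, 2.11], [0.09, 2.58], [-1.31, 4.45], [0.11, 2.69], [-2.54, 2.54]. Speed limits (rad/s): [2.39, 2.39, 3.01, 3.14, 3.14, 3.14].

## Interface

Orientations are given as a rotation vector (axis times angle).
In Python, from workcell import ctrl gives the robot as it stands.
- The arm moves only by the shell command python3 -m pendant 'ROWS'. ROWS is a JSON object of lists of equal length, an entry for each row: "grip": the opening, from -1 (shut) to 1 (fully open); "linear": the shift along the tool's x, y, z in mm, a list of three; "angular": the turn, a rotation vector about the tool's x, y, z in rad, a list of three. In form: {"grip": [grip, ...], "linear": [[tx, ty, tz], ...], "angular": [[ax, ay, az], ...]}. A call has 1 to 12 rows; each row shifts and turns the commanded pose from where the row before left it, along the tool's axes as they then stand; what a row does not reach is not made up. A row lasts 1/12 s, in which the tool goes at most 41.7 mm and 7.16 degrees, less where a joint would pass 70% of its speed; a pose out of reach is approached as far as the arm can. A call with a gripper value outside its range is refused whole. The fingers move at their own pace and stop on an object; the grip force is fixed at half the most. Time passes only in rows, so rows that do not move let the fingers close. It gives the time, the measured TCP pose, the force, the opening and the grip force at its end, in the units of the state.
- ctrl.get_obs(): the state, without advancing time (a new reading comes with each control period).
- ctrl.get_image(name): name is "side" or "top" or "wrist"; returns the picture (400x640x3 uint8, red, green, blue); there is no depth.
- ctrl.camera_params(name): a dict with "vfov" (degrees; the focal length in pixels is half the picture's height over the tangent of half this angle, whatever the lens; pixels are square), "cx", "cy" (the principal point, pixels), "R" (3x3) and "t" (3): a world point X has camera coordinates R X + t; the wrist camera has in their place "T_tool_cam" (4x4, takes a point from camera to tool coordinates, whose origin is the TCP and whose axes are the flange's). Camera axes: x right, y down, z forward; pixel columns grow to the right and rows downward; lengths in mm; the calibration is good to about 2 mm. A picture is of the moment at which its call begins: read the wrist's pose just before it. camera_params takes no time and is no camera call.
- ctrl.close_job(): hands the job in; it is judged then, once.
The state is a dict: "t": time; "qpos": joint angles; "qvel": joint speeds; "joint_torque": joint torques, N m; "ee_pos": TCP position; "orientation": TCP orientation; "ft_force": force on the tool from outside, world axes, zero at the start; "moment": the same for the moment, N m; "width": finger opening in mm; "grasp_force": force on a finger pad.
Only numpy, scipy, OpenCV 4.12 (cv2) and the standard library are available. Lean on these libraries where they do the work, as an engineer would, in place of code of your own. Each camera call takes 0.05 s, during which the arm holds its last target. There are 200 camera calls.

## Working session

There is one attempt and no reset: what is moved stays moved. The work goes in short steps, Python scripts to look and compute and a shell command to move; the robot and the scene stay as the last step left them, time stands still between calls to the robot, and variables do not carry over. Pictures are saved under pics/ and viewed, at most 10 in all, crops included, and the job is handed in when it is done.

```bash
mkdir -p pics; ls; python3 - <<'E'
from workcell import ctrl
import cv2,json
o=ctrl.get_obs(); print({k:(v.tolist() if hasattr(v,'tolist') else v) for k,v in o.items()})
for n in ["top","side"]:
    im=ctrl.get_image(n); cv2.imwrite(f"pics/{n}0.png",im[:,:,::-1])
for n in ["top","side","wrist"]: print(n,ctrl.camera_params(n))
E
```

```text
pics
{'t': 0.0, 'qpos': [-1.325987034079271, 0.42381770293563364, 1.6306591534863422, -2.3629400385285937e-05, 1.0886012843415036, -0.01898781625597495], 'qvel': [-0.0010181130849435532, 0.00012389929709161177, -0.0005861061925110414, -0.0005531357519944452, 0.0004508496422871563, -0.00024032268070234525], 'joint_torque': [0.003637791160144843, -54.46143865585327, -27.36644446849823, 0.0646306062117219, 0.02279790525790304, -0.00010951558806482353], 'ee_pos': [162.86277116203232, -602.8488579822977, 221.9282620116939], 'orientation': [-3.1128415967179346, -0.4129943535052247, 0.00029543037615554964], 'ft_force': [0.6735127397148937, 0.22061113218578443, 0.39902129509683765], 'moment': [0.006662928728144064, -0.002979573581529749, 0.015028574412541082], 'grasp_force': 0.0, 'width': 87.64687503410008}
top {'vfov': 57.36475040026798, 'cx': 319.1566949123225, 'cy': 202.0221071549216, 'R': array([[-0.02260708, -0.99969353, -0.01008778],
       [-0.99016777,  0.02378267, -0.13784838],
       [ 0.13804604,  0.00687225, -0.99040197]]), 't': array([  17.51531974,  592.13106769, 1187.03818628])}
side {'vfov': 54.74498403517211, 'cx': 319.83999845085367, 'cy': 197.56868102515116, 'R': array([[ 0.99953181, -0.02990081,  0.00648875],
       [-0.0161531 , -0.6957952 , -0.71805857],
       [ 0.02598537,  0.71761757, -0.69595243]]), 't': array([-572.03015862,   61.73460789, 1065.77907353])}
wrist {'vfov': 71.40201493724932, 'cx': 323.20563312959126, 'cy': 197.68077536215145, 'T_tool_cam': array([[-6.13149474e-04, -9.62739966e-01, -2.70428146e-01,
         7.43851235e+01],
       [ 9.99999730e-01, -6.99500918e-04,  2.22936044e-04,
         9.24410642e-01],
       [-4.03794176e-04, -2.70427937e-01,  9.62740135e-01,
        -1.62992816e+02],
       [ 0.00000000e+00,  0.00000000e+00,  0.00000000e+00,
         1.00000000e+00]])}
```

View pics/top0.png

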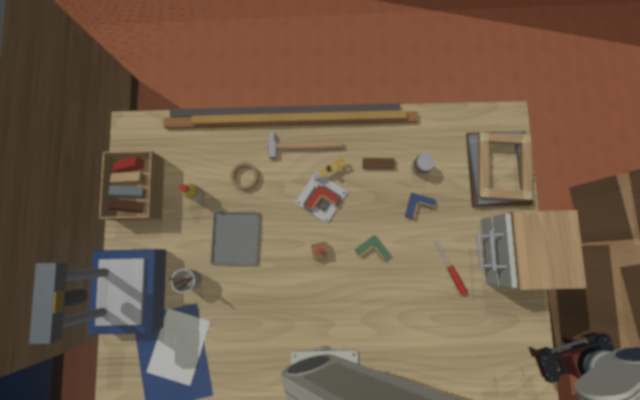

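View pics/side0.png

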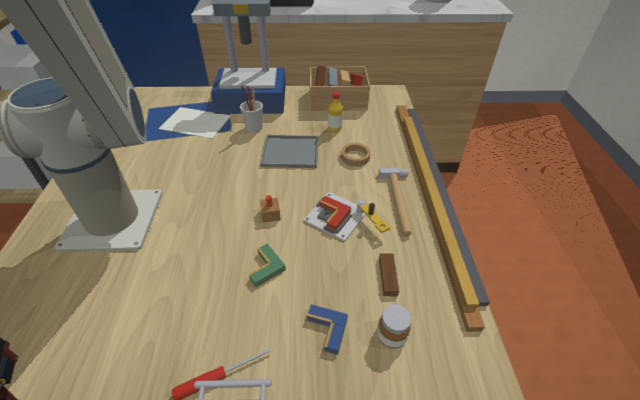

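```bash
cat > h.py <<'E'
from workcell import ctrl
import numpy as np, cv2
from scipy.spatial.transform import Rotation as Ro
def cam(n,o=None):
    p=ctrl.camera_params(n); f=200/np.tan(np.radians(p['vfov']/2))
    K=np.array([[f,0,p['cx']],[0,f,p['cy']],[0,0,1]])
    if n=='wrist':
        T=np.eye(4);T[:3,:3]=Ro.from_rotvec(o['orientation']).as_matrix();T[:3,3]=o['ee_pos']
        M=np.linalg.inv(T@p['T_tool_cam']); return K,M[:3,:3],M[:3,3]
    return K,np.array(p['R']),np.array(p['t'])
def px2w(c,uv,z):
    K,R,t=c; C=-R.T@t; d=R.T@np.linalg.solve(K,[uv[0],uv[1],1]); return C+d*(z-C[2])/d[2]
def w2px(c,X):
    K,R,t=c; q=K@(R@np.asarray(X,float)+t); return q[:2]/q[2]
def tri(c1,u1,c2,u2):
    P=[k@np.c_[r,t] for k,r,t in (c1,c2)]
    X=cv2.triangulatePoints(P[0],P[1],np.array(u1,float),np.array(u2,float))[:,0]; return X[:3]/X[3]
def yaw(o): x=Ro.from_rotvec(o['orientation']).as_matrix()[:,0]; return np.arctan2(x[1],x[0])
def plan(x,y,z,phi=None,turn_first=True):
    """tool-frame shift (mm) and turn about tool z to reach TCP x,y,z and tool-x heading phi"""
    o=ctrl.get_obs(); R=Ro.from_rotvec(o['orientation']).as_matrix(); d=np.array([x,y,z])-o['ee_pos']
    a=0 if phi is None else -((phi-yaw(o)+np.pi/2)%np.pi-np.pi/2)
    R2=R@Ro.from_rotvec([0,0,a]).as_matrix()
    print('t%.2f'%o['t'],'pos',o['ee_pos'].round(1),'yaw %.3f'%yaw(o),'tool z',R[:,2].round(3),'| turn %.3f'%a,'| lin before turn',(R.T@d).round(1),'| lin after turn',(R2.T@d).round(1),'q6 %.2f'%o['qpos'][5])
def snap(n,name,box=None,s=1):
    o=ctrl.get_obs(); im=ctrl.get_image(n); cv2.imwrite(f'pics/{name}_raw.png',im[:,:,::-1]); np.save(f'pics/{name}.npy',np.r_[o['ee_pos'],o['orientation']])
    crop(name,box,s)
def crop(name,box=None,s=1):
    im=cv2.imread(f'pics/{name}_raw.png')
    if box: im=im[box[1]:box[3],box[0]:box[2]]
    cv2.imwrite(f'pics/{name}_v.png',cv2.resize(im,None,fx=s,fy=s,interpolation=cv2.INTER_CUBIC))
def wc(name): a=np.load(f'pics/{name}.npy'); return cam('wrist',dict(ee_pos=a[:3],orientation=a[3:]))
E
python3 - <<'E'
from h import *
t=cam('top');s=cam('side')
for n,u,v,z in [('jig',(322,199),(335,216),8),('pin',(320,251),(269,201),70),('tray',(236,239),(291,151),10),('blue outer',(410,217),(340,350),22),('green',(375,248),(268,262),22)]:
    print(n,px2w(t,u,z).round(),px2w(s,v,z).round(),tri(t,u,s,v).round())
plan(500,-80,400,0.2)
E
```

```text
jig [607.  -6.   8.] [614.  -7.   8.] [611.  -6.   6.]
pin [429.   4.  70.] [437.  -7.  70.] [432.   5.  58.]
tray [476. 290.  10.] [485. 289.  10.] [481. 291.   7.]
blue outer [ 536. -302.   22.] [ 601. -393.   22.] [ 583. -335. -113.]
green [ 435. -180.   22.] [ 441. -170.   22.] [ 439. -178.   32.]
t0.10 pos [ 162.9 -602.9  222. ] yaw 0.264 tool z [-0.     0.001 -1.   ] | turn 0.064 | lin before turn [ 461.8 -417.1 -177.4] | lin after turn [ 434.3 -445.7 -177.4] q6 -0.02
```

```bash
python3 -m pendant '{"grip":[1,1,1,1,1,1,1,1,1,1,1,1],"linear":[[33,-20,-3],[33,-20,-3],[33,-20,-3],[33,-20,-3],[33,-20,-3],[33,-20,-3],[33,-20,-3],[33,-20,-3],[33,-20,-3],[33,-20,-3],[33,-20,-3],[33,-20,-3]],"angular":[[0,0,0],[0,0,0],[0,0,0],[0,0,0],[0,0,0],[0,0,0],[0,0,0],[0,0,0],[0,0,0],[0,0,0],[0,0,0],[0,0,0]]}'
python3 -m pendant '{"grip":[1,1,1,1,1,1,1,1,1,1],"linear":[[33,-20,-1],[33,-20,0],[33,-20,0],[33,-20,0],[0,0,0],[0,0,0],[0,0,0],[0,0,0],[0,0,0],[0,0,0]],"angular":[[0,0,0],[0,0,0],[0,0,0],[0,0,0],[0,0,0.088],[0,0,0.088],[0,0,0.088],[0,0,0],[0,0,0],[0,0,0]]}'
python3 - <<'E'
from h import *
snap('wrist','w1')
plan(600,-150,260,0)
E
```

```text
t: 1.1
ee_pos: [483.5, -266.6, 258.6]
orientation: [-3.114, -0.413, 0.001]
ft_force: [0.0, -1.0, 0.8]
width: 88.1
grasp_force: 0.0
t: 1.93
ee_pos: [589.1, -156.8, 259.5]
orientation: [-3.141, -0.003, 0.001]
ft_force: [-0.8, 1.1, 0.2]
width: 88.0
grasp_force: 0.0
t1.98 pos [ 589.1 -156.9  259.6] yaw 0.001 tool z [-0.  0. -1.] | turn 0.001 | lin before turn [10.9 -6.9 -0.5] | lin after turn [10.9 -6.9 -0.5] q6 1.29
```

View pics/w1_v.png

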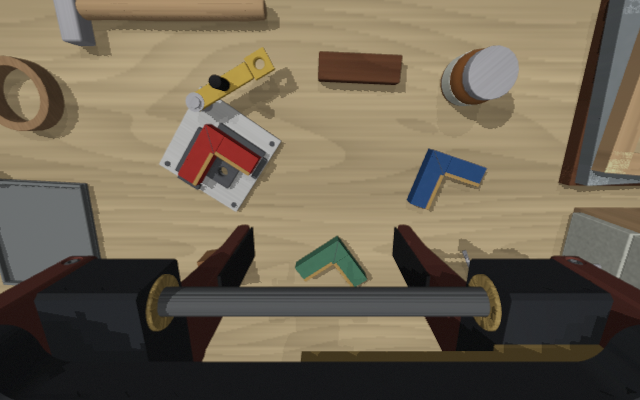

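```bash
python3 - <<'E'
from h import *
im=cv2.imread('pics/w1_raw.png'); R=lambda x0,y0,x1,y1:cv2.resize(im[y0:y1,x0:x1],None,fx=3.5,fy=3.5,interpolation=cv2.INTER_CUBIC)
a=R(155,45,285,215);b=R(400,140,495,215);m=np.zeros((595,455+b.shape[1],3),np.uint8);m[:a.shape[0],:455]=a;m[:b.shape[0],455:]=b
cv2.imwrite('pics/w1m.png',m)
E
```

```text
(no output)
```

View pics/w1m.png

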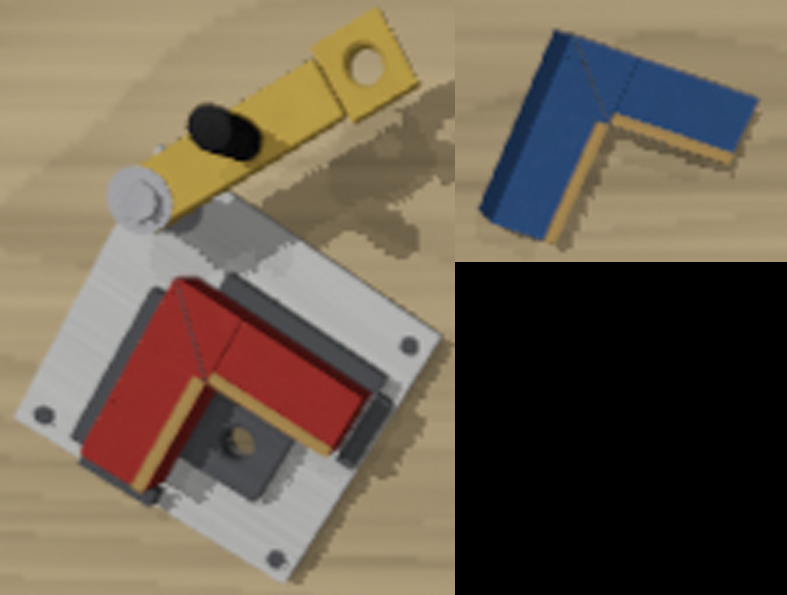

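```bash
cat >> h.py <<'E'
L=np.array([[-42.5,-42.5],[-12.5,-12.5],[42.5,-42.5],[42.5,-12.5],[-42.5,42.5],[-12.5,42.5]])
def fit(P,M):
    P=np.array(P)[:,:2];M=np.array(M);pc=P.mean(0);mc=M.mean(0);a,b=P-pc,M-mc
    th=np.arctan2((b[:,0]*a[:,1]-b[:,1]*a[:,0]).sum(),(a*b).sum());R=np.array([[np.cos(th),-np.sin(th)],[np.sin(th),np.cos(th)]])
    o=pc-R@mc; return o,th,(P-(M@R.T+o)).round(1)
E
python3 - <<'E'
from h import *
c=wc('w1')
J=lambda p:(p[0]/3.5+155-.36,p[1]/3.5+45-.36); B=lambda p:((p[0]-455)/3.5+400-.36,p[1]/3.5+140-.36)
red=[(178,281),(207,376),(82,440),(135,490),(365,392),(332,453)]
o,th,r=fit([px2w(c,J(p),30) for p in red],L);print('red',o,th,r.tolist())
blue=[(572,38),(609,120),(497,222),(548,242),(758,98),(733,155)]
o2,th2,r=fit([px2w(c,B(p),22) for p in blue],L);print('blue',o2,th2,r.tolist())
s=px2w(c,J((240,440)),16);print('socket',s)
C,S=np.cos(th),np.sin(th);print('socket pred',o+[7*C-7*S,7*S+7*C],'hinge pred',o+[-62*C+62*S,-62*S-62*C])
print('eye',px2w(c,J((364,65)),40),'knob top',px2w(c,J((210,127)),72),'base',px2w(c,J((240,142)),40),'hingecap',px2w(c,J((138,197)),45))
print('plate',[px2w(c,J(p),8).round(1) for p in [(441,337),(288,581),(15,415)]])
E
```

```text
red [601.45367401  -7.95514268] 2.533816618017033 [[-4.3, 0.3], [0.6, 0.4], [2.7, -2.0], [-1.0, 3.6], [1.1, -0.1], [0.9, -2.3]]
blue [ 570.5517562  -341.66683683] 2.838174068735933 [[-2.5, -0.6], [1.2, -0.0], [0.2, -2.2], [0.2, 3.6], [-1.7, 0.8], [2.7, -1.5]]
socket [591.13272438 -10.06945524  16.        ]
socket pred [591.70993159  -9.70428063] hinge pred [687.75539263   7.53722201]
eye [731.60608478 -76.34202231  40.        ] knob top [706.89923682 -30.49593051  72.        ] base [705.75111108 -29.35077568  40.        ] hingecap [686.33630907   8.17206708  45.        ]
plate [array([633.3, -95.3,   8. ]), array([525.9, -22.5,   8. ]), array([600.4,  87.9,   8. ])]
```

```bash
python3 -m pendant '{"grip":[1,1,1,1,1,1,1,1],"linear":[[0,0,0],[0,0,0],[0,0,0],[0,0,0],[0,0,0],[0,0,0],[0,0,0],[0,0,0]],"angular":[[0,0,0.1],[0,0,0.1],[0,0,0.1],[0,0,0.1],[0,0,0.1],[0,0,0.1],[0,0,0],[0,0,0]]}'
python3 -c "
from h import *
plan(613.4,16.9,120,-0.6)"
```

```text
t: 2.65
ee_pos: [589.2, -156.9, 259.7]
orientation: [-3.003, 0.923, -0.0]
ft_force: [-0.4, 0.8, 0.6]
width: 88.0
grasp_force: 0.0
t2.65 pos [ 589.2 -156.9  259.7] yaw -0.597 tool z [ 0.  0. -1.] | turn 0.003 | lin before turn [ -77.7 -157.4  139.7] | lin after turn [ -78.2 -157.1  139.7] q6 1.89
```

```bash
python3 -m pendant '{"grip":[1,1,1,1,1,1,1,1,1],"linear":[[-13,-26.2,23.3],[-13,-26.2,23.3],[-13,-26.2,23.3],[-13,-26.2,23.3],[-13,-26.2,23.3],[-13,-26.2,23.3],[0,0,0],[0,0,0],[0,0,0]],"angular":[[0,0,0],[0,0,0],[0,0,0],[0,0,0],[0,0,0],[0,0,0],[0,0,0],[0,0,0],[0,0,0]]}'
python3 -c "
from h import *
snap('wrist','w2')
plan(613.4,16.9,18,-0.6)"
```

```text
t: 3.4
ee_pos: [614.1, 16.7, 120.3]
orientation: [3.002, -0.925, 0.001]
ft_force: [-0.1, 0.1, 0.1]
width: 87.8
grasp_force: 0.0
t3.45 pos [614.4  16.2 120.9] yaw -0.599 tool z [ 0.002 -0.    -1.   ] | turn 0.001 | lin before turn [ -1.4   0.  102.9] | lin after turn [ -1.4   0.  102.9] q6 2.18
```

View pics/w2_v.png

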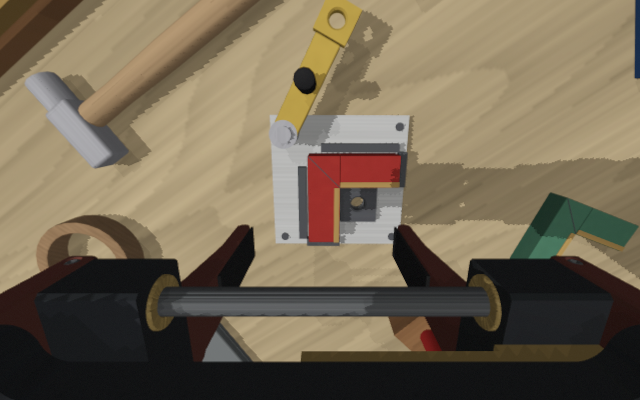

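```bash
python3 - <<'E'
from h import *
c=wc('w2')
o,th,r=fit([px2w(c,p,30) for p in [(309,154),(340,187),(308,244),(338,244),(400,155),(400,187)]],L);print('red',o,th,r.tolist())
print('socket',px2w(c,(358,202),16),'hinge',px2w(c,(285,133),45),'eye',px2w(c,(337.5,19.5),40))
P=np.array([px2w(c,p,8)[:2] for p in [(271,115),(410,115),(403,243),(276,243)]]);print(P.round(1),np.linalg.norm(np.roll(P,-1,0)-P,axis=1))
e=P[3]-P[0]+P[2]-P[1];print(np.arctan2(e[1],e[0]))
e=P[1]-P[0]+P[2]-P[3];print(np.arctan2(e[1],e[0])-np.pi/2+2*np.pi)
E
```

```text
red [598.76754833  -7.33829683] 2.543217389820567 [[0.5, -2.2], [0.7, -0.6], [-1.4, 1.8], [-1.2, 2.0], [1.2, 0.4], [0.1, -1.5]]
socket [590.56397557  -9.87433291  16.        ] hinge [684.94137163   6.58767443  45.        ] eye [730.99114738 -76.74240797  40.        ]
[[707.3  12.7]
 [633.  -96.2]
 [521.8 -24.8]
 [598.8  88.2]] [131.84777927 132.15640572 136.72215015 132.1183354 ]
2.5518143729897558
2.5432202247232367
```

```bash
python3 -m pendant '{"grip":[1,1,1,1,1,-1,-1,-1,-1,-1,-1,-1],"linear":[[-1.4,0,30],[0,0,30],[0,0,30],[0,0,12],[0,0,0],[0,0,0],[0,0,0],[0,0,0],[0,0,0],[0,0,0],[0,0,0],[0,0,0]],"angular":[[0,0,0],[0,0,0],[0,0,0],[0,0,0],[0,0,0],[0,0,0],[0,0,0],[0,0,0],[0,0,0],[0,0,0],[0,0,0],[0,0,0]]}'
python3 -c "
from h import *
plan(613.4,16.9,18,-0.6)"
```

```text
t: 4.45
ee_pos: [612.6, 17.8, 18.1]
orientation: [-3.001, 0.929, -0.0]
ft_force: [-0.5, 0.3, 0.6]
width: 44.5
grasp_force: 0.0
t4.45 pos [612.6  17.8  18.1] yaw -0.600 tool z [ 0. -0. -1.] | turn -0.000 | lin before turn [1.2 0.3 0.1] | lin after turn [1.2 0.3 0.1] q6 2.18
```

```bash
python3 -m pendant '{"grip":[-1,-1,-1,-1,-1,-1],"linear":[[0,0,0],[0,0,0],[0,0,0],[0,0,0],[0,0,0],[0,0,0]],"angular":[[0,0,0],[0,0,0],[0,0,0],[0,0,0],[0,0,0],[0,0,0]]}'
```

```text
t: 4.95
ee_pos: [612.5, 17.9, 17.9]
orientation: [3.001, -0.929, -0.0]
ft_force: [-0.2, 0.1, 0.7]
width: 29.9
grasp_force: 30.0
```

```bash
python3 -m pendant '{"grip":[-1,-1,-1,-1,-1,-1,-1,-1,-1,-1,-1],"linear":[[0,0,-15],[0,0,-30],[0,0,-30],[0,0,-25],[0,0,0],[0,0,0],[0,0,0],[0,0,0],[0,0,0],[0,0,0],[0,0,0]],"angular":[[0,0,0],[0,0,0],[0,0,0],[0,0,0],[0,0,-0.1],[0,0,-0.1],[0,0,-0.1],[0,0,-0.1],[0,0,-0.1],[0,0,-0.1],[0,0,0]]}'
python3 -c "
from h import *
plan(476,302,100,0)"
```

```text
t: 5.87
ee_pos: [612.3, 17.8, 117.7]
orientation: [-3.142, -0.005, 0.001]
ft_force: [-0.3, 0.1, -0.7]
width: 29.7
grasp_force: 30.0
t5.87 pos [612.3  17.8 117.7] yaw 0.003 tool z [-0.  0. -1.] | turn 0.003 | lin before turn [-135.4 -284.6   17.7] | lin after turn [-136.3 -284.2   17.7] q6 1.58
```

```bash
python3 -m pendant '{"grip":[-1,-1,-1,-1,-1,-1,-1,-1,-1,-1,-1],"linear":[[-15.1,-31.6,2],[-15.1,-31.6,2],[-15.1,-31.6,2],[-15.1,-31.6,2],[-15.1,-31.6,2],[-15.1,-31.6,2],[-15.1,-31.6,2],[-15.1,-31.6,2],[-15.1,-31.6,2],[0,0,0],[0,0,0]],"angular":[[0,0,0],[0,0,0],[0,0,0],[0,0,0],[0,0,0],[0,0,0],[0,0,0],[0,0,0],[0,0,0],[0,0,0],[0,0,0]]}'
python3 -c "
from h import *
snap('wrist','w3')
plan(476,302,16,0)"
```

```text
t: 6.78
ee_pos: [475.8, 303.6, 99.7]
orientation: [3.141, 0.001, -0.0]
ft_force: [0.4, -0.6, -1.0]
width: 30.0
grasp_force: 30.0
t6.83 pos [476.4 302.5  99.8] yaw -0.000 tool z [-0. -0. -1.] | turn -0.000 | lin before turn [-0.4  0.5 83.8] | lin after turn [-0.4  0.5 83.8] q6 2.12
```

View pics/w3_v.png

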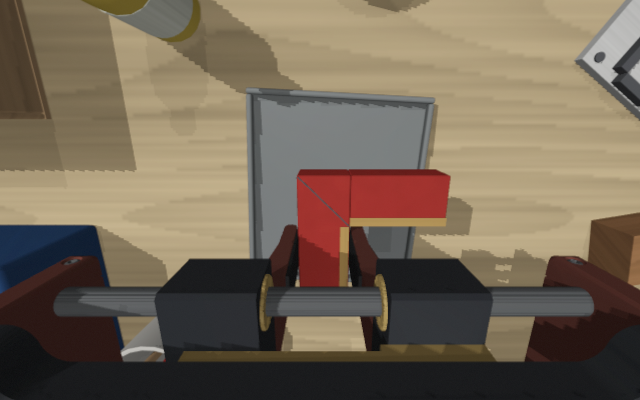

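```bash
python3 - <<'E'
from h import *
c=wc('w3')
for p in [(249,91),(433,100)]: print(px2w(c,p,14))
for p in [(297,172),(449,176),(350,222)]: print(px2w(c,p,110))
E
```

```text
[573.38230618 364.93829506  14.        ]
[566.28104403 210.00309667  14.        ]
[522.34325434 317.37051238 110.        ]
[520.08844858 232.65662097 110.        ]
[492.77103696 287.15956318 110.        ]
```

```bash
python3 -m pendant '{"grip":[-1,-1,-1,-1,-1,-1,0.2,0.2,0.2,0.2,0.2,0.2],"linear":[[0,0,25],[0,0,25],[0,0,25],[0,0,9],[0,0,0],[0,0,0],[0,0,0],[0,0,0],[0,0,0],[0,0,0],[0,0,0],[0,0,0]],"angular":[[0,0,0],[0,0,0],[0,0,0],[0,0,0],[0,0,0],[0,0,0],[0,0,0],[0,0,0],[0,0,0],[0,0,0],[0,0,0],[0,0,0]]}'
python3 -m pendant '{"grip":[0.2,0.2,0.2,0.2,1,1],"linear":[[0,0,0],[0,0,0],[0,0,-30],[0,0,-35],[0,0,-35],[0,0,0]],"angular":[[0,0,0],[0,0,0],[0,0,0],[0,0,0],[0,0,0],[0,0,0]]}'
python3 - <<'E'
from h import *
snap('wrist','w4')
# blue grasp point
o,th=np.array([570.5,-341.7]),2.838
R=np.array([[np.cos(th),-np.sin(th)],[np.sin(th),np.cos(th)]]);print(o+R@[4,-27.5])
plan(*(o+R@[4,-27.5]),150,-0.303)
E
```

```text
t: 7.83
ee_pos: [476.8, 302.3, 16.1]
orientation: [-3.141, 0.0, -0.0]
ft_force: [0.5, -0.5, -0.9]
width: 52.7
grasp_force: 0.0
t: 8.33
ee_pos: [480.1, 304.4, 121.9]
orientation: [-3.137, 0.0, -0.013]
ft_force: [1.2, 0.7, 0.4]
width: 62.8
grasp_force: 0.0
[ 574.90406385 -314.26181089]
t8.38 pos [478.9 303.7 119.4] yaw -0.000 tool z [ 0.006  0.004 -1.   ] | turn 0.303 | lin before turn [ 96.2 617.8 -32.3] | lin after turn [276.1 561.  -32.3] q6 2.11
```

View pics/w4_v.png

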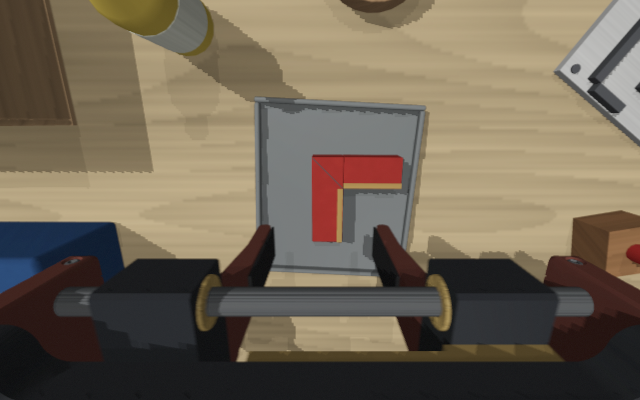

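```bash
python3 -m pendant '{"grip":[1,1,1,1,1,1,1,1,1,1,1,1],"linear":[[6,38.6,-2],[6,38.6,-2],[6,38.6,-2],[6,38.6,-2],[6,38.6,-2],[6,38.6,-2],[6,38.6,-2],[6,38.6,-2],[6,38.6,-2],[6,38.6,-2],[6,38.6,-2],[6,38.6,-2]],"angular":[[0,0,0],[0,0,0],[0,0,0],[0,0,0],[0,0,0],[0,0,0],[0,0,0],[0,0,0],[0,0,0],[0,0,0],[0,0,0],[0,0,0]]}'
python3 -m pendant '{"grip":[1,1,1,1,1,1,1,1,1],"linear":[[6,38.6,0],[6,38.6,0],[6,38.6,0],[6,38.6,0],[0,0,0],[0,0,0],[0,0,0],[0,0,0],[0,0,0]],"angular":[[0,0,0],[0,0,0],[0,0,0],[0,0,0],[0,0,0.101],[0,0,0.101],[0,0,0.101],[0,0,0],[0,0,0]]}'
python3 - <<'E'
from h import *
snap('wrist','w5',(200,80,460,280),3)
plan(574.9,-314.3,120,-0.303)
E
```

```text
t: 9.38
ee_pos: [547.8, -162.7, 138.7]
orientation: [-3.141, 0.001, 0.003]
ft_force: [0.7, -0.0, -0.1]
width: 87.8
grasp_force: 0.0
t: 10.13
ee_pos: [572.0, -315.0, 138.6]
orientation: [-3.106, 0.47, 0.003]
ft_force: [-0.2, -0.9, 0.5]
width: 87.6
grasp_force: 0.0
t10.18 pos [ 572.1 -315.   138.9] yaw -0.300 tool z [-0.001  0.001 -1.   ] | turn 0.003 | lin before turn [ 2.5 -1.5 18.9] | lin after turn [ 2.5 -1.5 18.9] q6 1.35
```

View pics/w5_v.png

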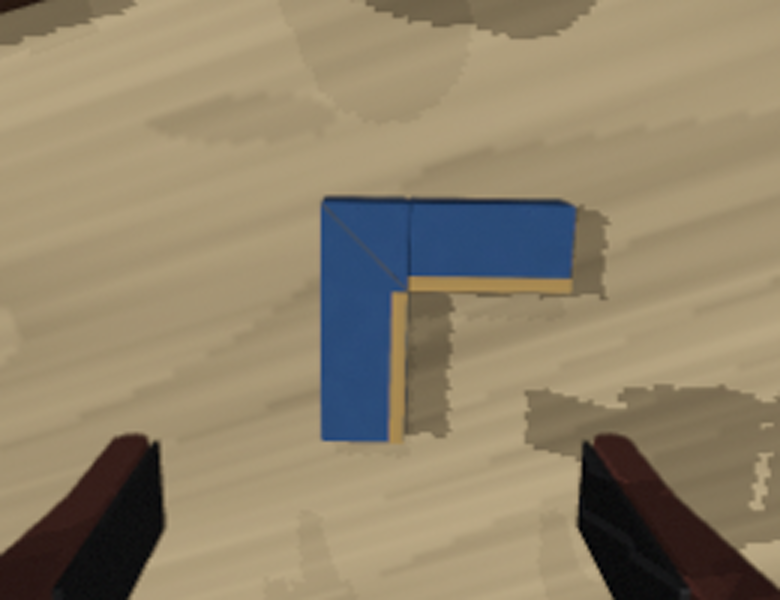

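```bash
python3 - <<'E'
from h import *
c=wc('w5')
q=lambda p:((p[0]+.5)/3+200-.5,(p[1]+.5)/3+80-.5)
o,th,r=fit([px2w(c,q(p),22) for p in [(322,203),(407,292),(322,440),(404,441),(575,207),(573,292)]],L);print('blue',o,th,r.tolist())
R=np.array([[np.cos(th),-np.sin(th)],[np.sin(th),np.cos(th)]])
g=o+R@[4,-27.5];print(g);plan(*g,10,th-np.pi)
E
```

```text
blue [ 569.62188029 -341.4432675 ] 2.8271786313663227 [[-0.7, -0.3], [0.0, 0.7], [0.3, -0.4], [0.6, 0.2], [-0.5, 0.9], [0.3, -1.0]]
[ 574.32259924 -314.05434198]
t10.18 pos [ 572.1 -315.   138.9] yaw -0.300 tool z [-0.001  0.001 -1.   ] | turn 0.015 | lin before turn [  2.   -1.5 128.9] | lin after turn [  2.   -1.5 128.9] q6 1.35
```

```bash
python3 -m pendant '{"grip":[1,1,1,1,1,1,1,-1,-1,-1,-1,-1],"linear":[[2,-1.5,30],[0,0,35],[0,0,30],[0,0,20],[0,0,14],[0,0,0],[0,0,0],[0,0,0],[0,0,0],[0,0,0],[0,0,0],[0,0,0]],"angular":[[0,0,0.015],[0,0,0],[0,0,0],[0,0,0],[0,0,0],[0,0,0],[0,0,0],[0,0,0],[0,0,0],[0,0,0],[0,0,0],[0,0,0]]}'
python3 -m pendant '{"grip":[-1,-1,-1,-1,-1,-1,-1,-1],"linear":[[0,0,0],[0,0,0],[0,0,0],[0,0,0],[0,0,0],[0,0,0],[0,0,0],[0,0,0]],"angular":[[0,0,0],[0,0,0],[0,0,0],[0,0,0],[0,0,0],[0,0,0],[0,0,0],[0,0,0]]}'
python3 - <<'E'
from h import *
plan(574.3,-314.1,10,2.827-np.pi)
E
```

```text
t: 11.18
ee_pos: [575.3, -314.8, 11.7]
orientation: [3.102, -0.497, 0.002]
ft_force: [-0.1, -0.7, 0.1]
width: 57.9
grasp_force: 0.0
t: 11.85
ee_pos: [574.9, -314.5, 10.8]
orientation: [-3.102, 0.498, 0.0]
ft_force: [0.0, 0.7, 0.8]
width: 30.3
grasp_force: 30.0
t11.85 pos [ 574.9 -314.5   10.8] yaw -0.318 tool z [-0.  0. -1.] | turn -0.004 | lin before turn [-0.7 -0.2  0.8] | lin after turn [-0.7 -0.2  0.8] q6 1.37
```

```bash
python3 -m pendant '{"grip":[-1,-1,-1,-1,-1,-1,-1,-1],"linear":[[0,0,-15],[0,0,-30],[0,0,-34],[0,0,-30],[0,0,0],[0,0,0],[0,0,0],[0,0,0]],"angular":[[0,0,0],[0,0,0],[0,0,0],[0,0,0],[0,0,0.093],[0,0,0.093],[0,0,0.093],[0,0,0]]}'
python3 - <<'E'
from h import *
plan(613.4,16.9,100,-.597)
E
```

```text
t: 12.52
ee_pos: [575.0, -314.7, 121.2]
orientation: [3.001, -0.929, 0.002]
ft_force: [-0.2, -0.4, -1.3]
width: 29.6
grasp_force: 30.0
t12.52 pos [ 575.  -314.7  121.2] yaw -0.600 tool z [ 0.001 -0.001 -1.   ] | turn -0.003 | lin before turn [-155.7 -295.3   21. ] | lin after turn [-154.7 -295.8   21. ] q6 1.65
```

```bash
python3 -m pendant '{"grip":[-1,-1,-1,-1,-1,-1,-1,-1,-1,-1,-1,-1],"linear":[[-17.3,-32.8,2.3],[-17.3,-32.8,2.3],[-17.3,-32.8,2.3],[-17.3,-32.8,2.3],[-17.3,-32.8,2.3],[-17.3,-32.8,2.3],[-17.3,-32.8,2.3],[-17.3,-32.8,2.3],[-17.3,-32.8,2.3],[0,0,0],[0,0,0],[0,0,0]],"angular":[[0,0,-0.003],[0,0,0],[0,0,0],[0,0,0],[0,0,0],[0,0,0],[0,0,0],[0,0,0],[0,0,0],[0,0,0],[0,0,0],[0,0,0]]}'
python3 - <<'E'
from h import *
plan(613.4,16.9,29,-.597)
E
```

```text
t: 13.52
ee_pos: [611.3, 17.1, 99.5]
orientation: [3.005, -0.916, 0.0]
ft_force: [0.4, -0.2, -1.2]
width: 30.1
grasp_force: 30.0
t13.52 pos [611.3  17.1  99.5] yaw -0.592 tool z [ 0. -0. -1.] | turn 0.005 | lin before turn [ 1.9 -1.  70.5] | lin after turn [ 1.9 -1.  70.5] q6 2.17
```

```bash
python3 -m pendant '{"grip":[-1,-1,-1,-1,-1,-1],"linear":[[1.9,-1,20],[0,0,25],[0,0,20],[0,0,5],[0,0,0],[0,0,0]],"angular":[[0,0,0.004],[0,0,0],[0,0,0],[0,0,0],[0,0,0],[0,0,0]]}'
python3 - <<'E'
from h import *
plan(613.4,16.9,18.8,-.597)
snap('wrist','w6',(210,60,470,260),3)
E
```

```text
t: 14.02
ee_pos: [613.7, 15.9, 29.6]
orientation: [-3.002, 0.927, -0.0]
ft_force: [-0.2, -0.1, -0.7]
width: 29.9
grasp_force: 30.0
t14.02 pos [613.7  15.9  29.6] yaw -0.599 tool z [ 0. -0. -1.] | turn -0.002 | lin before turn [-0.9 -0.7 10.8] | lin after turn [-0.9 -0.7 10.8] q6 2.18
```

View pics/w6_v.png

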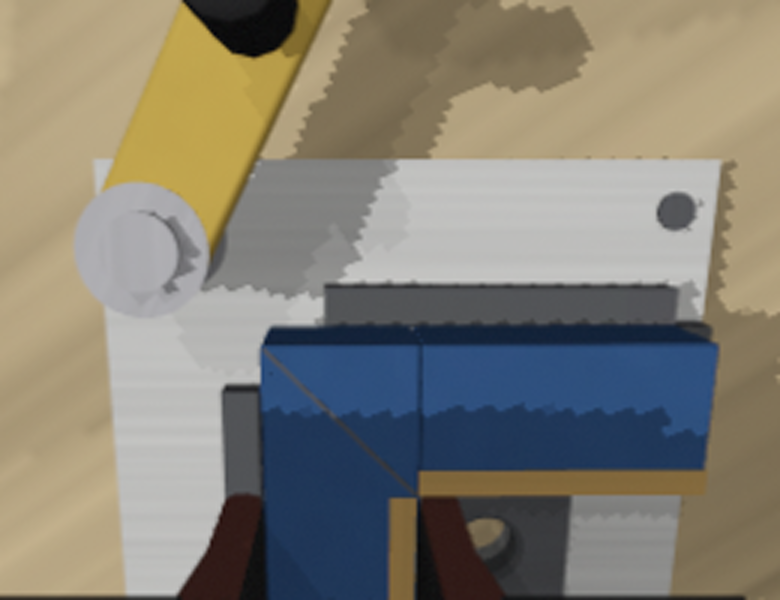

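```bash
python3 - <<'E'
from h import *
c=wc('w6')
q=lambda p:((p[0]+.5)/3+210-.5,(p[1]+.5)/3+60-.5)
o,th,r=fit([px2w(c,q(p),40.8) for p in [(262,346),(418,493),(718,346),(706,493)]],L[[0,1,4,5]]);print('blue',o,th,r.tolist())
C,S=np.cos(2.545),np.sin(2.545);RJ=np.array([[C,-S],[S,C]]).T
O=np.array([600.7,-7.7])
f=lambda p,z:(RJ@(px2w(c,q(p),z)[:2]-O)).round(1)
print('blue in jig',RJ@(o-O))
print('plate',f((95,160),8),f((722,160),8),'fence top',f((325,285),16),f((678,287),16),'fence left',f((223,387),16),'screw',f((677,211),8),'hingecap',f((141,249),45),f((141,249),42))
c=wc('w2');q=lambda p:p
print('w2 plate',[f(p,8) for p in [(271,115),(410,115),(403,243),(276,243)]],'fence',f((322,143),16),f((399,143),16),f((299,167),16),'screws',f((400,127),8),f((285,237),8),'socket',f((358,202),16))
E
```

```text
blue [600.60289631  -9.34372192] 2.5460929778782093 [[-0.4, -0.1], [0.7, -0.1], [-0.3, 0.8], [-0.0, -0.7]]
blue in jig [-0.84315786  1.41433225]
plate [-76.7 -78.2] [-76.3  54.5] fence top [-51.2 -29.6] [-50.5  44.8] fence left [-29.1 -52. ] screw [-65.8  46.1] hingecap [-61. -61.] [-60.8 -61.7]
w2 plate [array([-76.7, -76.7]), array([-76.4,  55.1]), array([55.7, 58.4]), array([ 55.4, -78.3])] fence [-51.1 -28.4] [-51.   44.4] [-28.3 -50.7] screws [-65.4  46.4] [ 48.5 -68.3] socket [7.2 7.5]
```

```bash
python3 -m pendant '{"grip":[-1,-1,-1,-1,-1],"linear":[[-1.1,-0.7,2],[0,0,4],[0,0,3],[0,0,0],[0,0,0]],"angular":[[0,0,0],[0,0,0],[0,0,0],[0,0,0],[0,0,0]]}'
python3 - <<'E'
from h import *
plan(613.4,16.9,18.8,-.597)
E
```

```text
t: 14.48
ee_pos: [612.7, 18.3, 20.0]
orientation: [3.002, -0.925, -0.001]
ft_force: [-0.8, -0.9, -1.8]
width: 29.7
grasp_force: 30.0
t14.48 pos [612.7  18.3  20. ] yaw -0.598 tool z [-0.  0. -1.] | turn -0.001 | lin before turn [1.3 0.8 1.2] | lin after turn [1.3 0.8 1.2] q6 2.18
```

```bash
python3 -m pendant '{"grip":[-1,-1,0.3,0.3,0.3,0.3,0.3,0.3,0.3],"linear":[[0,0,0.8],[0,0,0],[0,0,0],[0,0,0],[0,0,0],[0,0,0],[0,0,0],[0,0,0],[0,0,0]],"angular":[[0,0,0],[0,0,0],[0,0,0],[0,0,0],[0,0,0],[0,0,0],[0,0,0],[0,0,0],[0,0,0]]}'
python3 -m pendant '{"grip":[0.3,0.3,0.3,0.3,0.3,0.3],"linear":[[0,0,-25],[0,0,-37],[0,0,-38],[0,0,0],[0,0,0],[0,0,0]],"angular":[[0,0,0],[0,0,0],[0,0,0],[0,0,0],[0,0,0],[0,0,0]]}'
python3 - <<'E'
from h import *
plan(614.4,16.2,120.9,-.599)
snap('wrist','w7')
# compare with red in w2: project L model, colour mask corners
O,th=np.array([600.7,-7.7]),2.545
im=cv2.cvtColor(cv2.imread('pics/w7_raw.png'),cv2.COLOR_BGR2HSV);im2=cv2.cvtColor(cv2.imread('pics/w2_raw.png'),cv2.COLOR_BGR2HSV)
mb=((abs(im[...,0].astype(int)-110)<12)&(im[...,1]>110))[100:260,260:440].astype(np.uint8)
mr=(((im2[...,0]<6)|(im2[...,0]>174))&(im2[...,1]>120))[100:260,260:440].astype(np.uint8)
for m,n,z in((mb,'w7',30),(mr,'w2',30)):
    k=max(cv2.findContours(m,0,1)[0],key=cv2.contourArea);print(n,cv2.contourArea(k),[tuple(p[0]+[260,100]) for p in cv2.approxPolyDP(k,4,True)])
E
```

```text
t: 15.23
ee_pos: [612.9, 18.2, 19.4]
orientation: [-3.002, 0.926, -0.0]
ft_force: [-0.1, -0.9, -0.2]
width: 57.0
grasp_force: 0.0
t: 15.73
ee_pos: [612.5, 18.2, 119.1]
orientation: [3.002, -0.926, -0.0]
ft_force: [0.2, -0.5, -0.4]
width: 57.3
grasp_force: 0.0
t15.73 pos [612.5  18.2 119.1] yaw -0.598 tool z [-0. -0. -1.] | turn 0.001 | lin before turn [ 2.7  0.6 -1.8] | lin after turn [ 2.7  0.6 -1.8] q6 2.18
w7 3852.5 [(np.int64(400), np.int64(153)), (np.int64(309), np.int64(152)), (np.int64(334), np.int64(179)), (np.int64(308), np.int64(156)), (np.int64(309), np.int64(239)), (np.int64(332), np.int64(239)), (np.int64(332), np.int64(186)), (np.int64(339), np.int64(179)), (np.int64(398), np.int64(179))]
w2 3921.0 [(np.int64(309), np.int64(241)), (np.int64(332), np.int64(241)), (np.int64(333), np.int64(188)), (np.int64(340), np.int64(181)), (np.int64(398), np.int64(181)), (np.int64(400), np.int64(156)), (np.int64(309), np.int64(154))]
```

```bash
python3 -m pendant '{"grip":[0.3,0.3,0.3,0.3,0.3,0.3,0.3,0.3,0.3,0.3,0.3,0.3],"linear":[[0,0,-2],[0,0,0],[0,0,0],[0,0,0],[0,0,0],[0,0,0],[0,0,0],[0,0,0],[0,0,0],[0,0,0],[0,0,0],[0,0,0]],"angular":[[0,0,-0.12],[0,0,-0.12],[0,0,-0.12],[0,0,-0.12],[0,0,-0.12],[0,0,-0.12],[0,0,-0.12],[0,0,-0.12],[0,0,-0.12],[0,0,-0.12],[0,0,-0.12],[0,0,-0.12]]}'
python3 -m pendant '{"grip":[0,0,0,0,0,0,0,0,0,0,0,0],"linear":[[0,0,0],[0,0,0],[0,0,0],[0,0,0],[0,0,0],[0,0,0],[0,0,0],[0,0,0],[0,0,0],[0,0,0],[0,0,0],[0,0,0]],"angular":[[0,0,-0.12],[0,0,-0.12],[0,0,-0.12],[0,0,-0.12],[0,0,-0.12],[0,0,-0.12],[0,0,-0.12],[0,0,-0.12],[0,0,-0.12],[0,0,-0.12],[0,0,0],[0,0,0]]}'
python3 - <<'E'
from h import *
plan(707.2,-30.8,90,2.05)
E
```

```text
t: 16.78
ee_pos: [611.6, 18.2, 119.2]
orientation: [-2.862, -1.291, 0.005]
ft_force: [0.1, -0.8, 0.2]
width: 57.0
grasp_force: 0.0
t: 17.78
ee_pos: [611.9, 18.2, 119.8]
orientation: [-1.645, -2.673, 0.002]
ft_force: [-0.5, -0.2, -0.1]
width: 44.1
grasp_force: 0.0
t17.78 pos [611.9  18.2 119.8] yaw 2.038 tool z [-0.003 -0.    -1.   ] | turn -0.012 | lin before turn [-86.7  63.   29.5] | lin after turn [-87.4  62.   29.5] q6 -0.46
```

```bash
python3 -m pendant '{"grip":[0,0,0,0,0],"linear":[[-29,20.8,4],[-29,20.8,3],[-29,20.8,3],[0,0,0],[0,0,0]],"angular":[[0,0,-0.012],[0,0,0],[0,0,0],[0,0,0],[0,0,0]]}'
python3 - <<'E'
from h import *
plan(707.2,-30.8,46,2.05)
E
```

```text
t: 18.2
ee_pos: [708.6, -31.1, 109.8]
orientation: [-1.631, -2.684, 0.001]
ft_force: [-0.7, 0.4, -0.9]
width: 43.6
grasp_force: 0.0
t18.20 pos [708.6 -31.1 109.8] yaw 2.049 tool z [-0.001  0.    -1.   ] | turn -0.001 | lin before turn [ 0.9 -1.1 63.8] | lin after turn [ 0.9 -1.1 63.8] q6 -0.54
```

```bash
python3 -m pendant '{"grip":[0,0,0,0,-1,-1,-1,-1,-1,-1,-1],"linear":[[0.9,-1.1,30],[0,0,30],[0,0,4],[0,0,0],[0,0,0],[0,0,0],[0,0,0],[0,0,0],[0,0,0],[0,0,0],[0,0,0]],"angular":[[0,0,0],[0,0,0],[0,0,0],[0,0,0],[0,0,0],[0,0,0],[0,0,0],[0,0,0],[0,0,0],[0,0,0],[0,0,0]]}'
python3 - <<'E'
from h import *
plan(707.2,-30.8,46,2.05)
E
```

```text
t: 19.12
ee_pos: [707.7, -30.0, 48.7]
orientation: [1.625, 2.687, 0.001]
ft_force: [-1.1, 0.9, 5.6]
width: 15.2
grasp_force: 30.0
t19.12 pos [707.7 -30.   48.7] yaw 2.054 tool z [ 0.002 -0.    -1.   ] | turn 0.004 | lin before turn [-0.4 -0.8  2.7] | lin after turn [-0.4 -0.8  2.7] q6 -0.54
```

```bash
python3 -m pendant '{"grip":[-1,-1,-1,-1,-1,-1,-1],"linear":[[0,0,-2],[0.3,-5.23,0],[0.3,-5.23,0],[0.3,-5.23,0],[0.3,-5.23,0],[0,0,0],[0,0,0]],"angular":[[0,0,0],[0,0,0.1164],[0,0,0.1164],[0,0,0.1164],[0,0,0.1164],[0,0,0],[0,0,0]]}'
python3 - <<'E'
from h import *
o=ctrl.get_obs();d=o['ee_pos'][:2]-[686.8,8.8];print('r',np.hypot(*d),'ang',np.arctan2(d[1],d[0])+2.953,o['ft_force'],yaw(o)-2.05)
E
```

```text
t: 19.7
ee_pos: [686.6, -35.9, 48.8]
orientation: [2.198, 2.244, -0.002]
ft_force: [2.0, -5.0, -5.3]
width: 15.2
grasp_force: 30.0
r 44.72642209968175 ang 1.3776634376165824 [ 2.01184064 -4.96553343 -5.32272925] -0.4585844000131616
```

```bash
python3 -m pendant '{"grip":[-1,-1,-1,-1,-1,-1,-1,-1,-1,-1,-1,-1],"linear":[[0.3,-5.23,0.8],[0.3,-5.23,0],[0.3,-5.23,0],[0.3,-5.23,0],[0.3,-5.23,0],[0.3,-5.23,0],[0.3,-5.23,0],[0.3,-5.23,0],[0.3,-5.23,0],[0.3,-5.23,0],[0.3,-5.23,0],[0,0,0]],"angular":[[0,0,0.1164],[0,0,0.1164],[0,0,0.1164],[0,0,0.1164],[0,0,0.1164],[0,0,0.1164],[0,0,0.1164],[0,0,0.1164],[0,0,0.1164],[0,0,0.1164],[0,0,0.1164],[0,0,0]]}'
python3 - <<'E'
from h import *
o=ctrl.get_obs();d=o['ee_pos'][:2]-[686.8,8.8];print('r',np.hypot(*d),'ang',np.arctan2(d[1],d[0])+2.953,o['ft_force'],yaw(o)-.19)
E
```

```text
t: 20.7
ee_pos: [640.6, -3.9, 48.7]
orientation: [-3.105, -0.479, 0.009]
ft_force: [-8.3, -8.5, 6.1]
width: 15.6
grasp_force: 30.0
r 47.96306304574014 ang 0.07948549907408875 [-8.27795002 -8.45698384  6.10958103] 0.11596029472774705
```

```bash
python3 -m pendant '{"grip":[-1,-1,-1,-1],"linear":[[1,-2.5,0],[1,-2.5,0],[0,0,0],[0,0,0]],"angular":[[0,0,0.06],[0,0,0.06],[0,0,0],[0,0,0]]}'
python3 - <<'E'
from h import *
o=ctrl.get_obs();d=o['ee_pos'][:2]-[686.8,8.8];print('r',np.hypot(*d),'ang',np.arctan2(d[1],d[0])+2.953,'tool f',Ro.from_rotvec(o['orientation']).inv().apply(o['ft_force']),yaw(o)-.19)
E
python3 -m pendant '{"grip":[-1,-1,-1,-1],"linear":[[0.5,-2.5,0],[0,0,0],[0,0,0],[0,0,0]],"angular":[[0,0,0],[0,0,0],[0,0,0],[0,0,0]]}'
python3 - <<'E'
from h import *
o=ctrl.get_obs();d=o['ee_pos'][:2]-[686.8,8.8];print('r',np.hypot(*d),'ang',np.arctan2(d[1],d[0])+2.953,'tool f',Ro.from_rotvec(o['orientation']).inv().apply(o['ft_force']),yaw(o)-.19)
E
```

```text
t: 21.03
ee_pos: [639.3, 1.0, 48.7]
orientation: [-3.127, -0.301, 0.015]
ft_force: [-15.2, -5.8, 12.7]
width: 15.2
grasp_force: 30.0
r 48.139181545767904 ang -0.025552571157622328 tool f [-16.15632239   2.82173611 -12.55032898] 0.001756536051700952
t: 21.37
ee_pos: [639.4, 2.1, 48.6]
orientation: [3.126, 0.302, -0.015]
ft_force: [-15.0, -12.1, 11.7]
width: 15.8
grasp_force: 30.0
r 47.91248163003411 ang -0.04842006172544311 tool f [-17.1475882    9.04554403 -11.52089923] 0.0023641166041579176
```

```bash
python3 -m pendant '{"grip":[-1,-1,-1,-1],"linear":[[-1,-2.5,-0.5],[0,0,0],[0,0,0],[0,0,0]],"angular":[[0,0,0],[0,0,0],[0,0,0],[0,0,0]]}'
python3 - <<'E'
from h import *
o=ctrl.get_obs();d=o['ee_pos'][:2]-[686.8,8.8];print('r',np.hypot(*d),'ang',np.arctan2(d[1],d[0])+2.953,'tool f',Ro.from_rotvec(o['orientation']).inv().apply(o['ft_force']),yaw(o)-.19)
E
```

```text
t: 21.7
ee_pos: [639.3, 2.3, 48.7]
orientation: [3.123, 0.302, -0.011]
ft_force: [-8.1, -22.6, 4.2]
width: 15.3
grasp_force: 30.0
r 47.96404518156837 ang -0.05196617074747367 tool f [-12.27104587  20.67334104  -4.08409125] 0.00260154071248922
```

```bash
python3 -m pendant '{"grip":[-1,-0.3,-0.3,-0.3,-0.3,0,0,0,0,0,0,0],"linear":[[0,3.5,0],[0,0,0],[0,0,0],[0,0,0],[0,0,-20],[0,0,-35],[0,0,-35],[-30,0,-20],[-38,0,-15],[-38,0,-15],[-30,-6,-10],[0,0,0]],"angular":[[0,0,0],[0,0,0],[0,0,0],[0,0,0],[0,0,0],[0,0,0],[0,0,0],[0,0,0],[0,0,0],[0,0,0],[0,0,0],[0,0,0]]}'
python3 -m pendant '{"grip":[0,0],"linear":[[0,0,0],[0,0,0]],"angular":[[0,0,0],[0,0,0]]}'
python3 - <<'E'
from h import *
snap('wrist','w8')
plan(432,5,200)
c=wc('w8');print('pin px',w2px(c,(432,2,70)),'socket px',w2px(c,(591,-9.7,40)))
im=cv2.imread('pics/w8_raw.png'); E=im[80:160,270:390]; 
hsv=cv2.cvtColor(im,cv2.COLOR_BGR2HSV); m=(((hsv[...,0]<6)|(hsv[...,0]>174))&(hsv[...,1]>150)&(hsv[...,2]>110)).astype(np.uint8)
n,l,s,ce=cv2.connectedComponentsWithStats(m); print([(s[i].tolist(),ce[i].round(1).tolist()) for i in range(1,n) if s[i,4]>30])
E
```

```text
t: 22.7
ee_pos: [503.9, -16.2, 200.8]
orientation: [-3.127, -0.297, 0.001]
ft_force: [0.4, 0.2, 0.2]
width: 43.6
grasp_force: 0.0
t: 22.87
ee_pos: [509.6, -16.3, 199.7]
orientation: [3.127, 0.296, 0.004]
ft_force: [1.0, 0.1, -0.7]
width: 44.1
grasp_force: 0.0
t22.92 pos [509.7 -16.3 199.3] yaw 0.189 tool z [ 0.001  0.    -1.   ] | turn 0.000 | lin before turn [-72.3 -35.5  -0.9] | lin after turn [-72.3 -35.5  -0.9] q6 1.33
pin px [294.22025869 252.18014672] socket px [330.1928885  113.53070583]
[([45, 121, 74, 72, 2400], [72.6, 148.0]), ([289, 234, 9, 23, 123], [292.2, 247.4])]
```

```bash
python3 -m pendant '{"grip":[1,1,1,1,1,1,1],"linear":[[-20,-33,0],[0,0,0],[0,0,0],[0,0,0],[0,0,0],[0,0,0],[0,0,0]],"angular":[[0,0,0],[0,0,0],[0,0,0],[0,0,0],[0,0,0],[0,0,0],[0,0,0]]}'
python3 - <<'E'
from h import *
snap('wrist','w9',(240,60,440,260),3)
c=wc('w9');print('pin px',w2px(c,(432,2,70)),'socket px',w2px(c,(591,-9.7,40)),np.load('pics/w9.npy').round(2))
E
```

```text
t: 23.5
ee_pos: [483.0, 11.7, 198.9]
orientation: [3.128, 0.294, 0.0]
ft_force: [0.4, -0.1, 0.1]
width: 86.3
grasp_force: 0.0
pin px [322.46097326 235.38380055] socket px [360.14737496  93.01446118] [4.8296e+02 1.1750e+01 1.9894e+02 3.1300e+00 2.9000e-01 0.0000e+00]
```

View pics/w9_v.png

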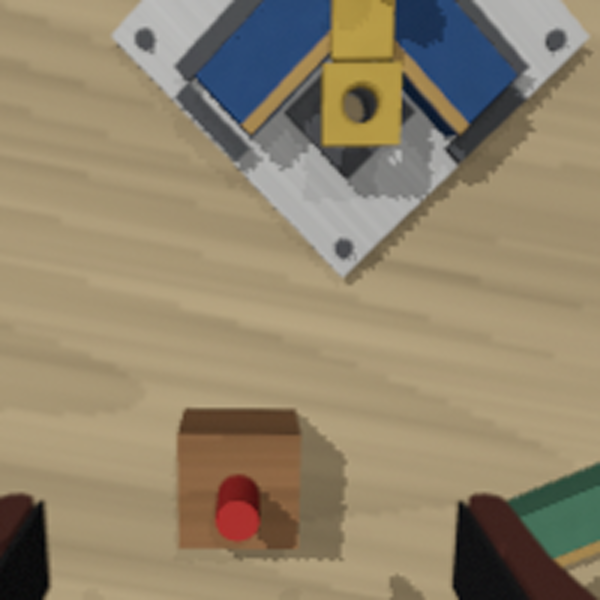

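```bash
python3 - <<'E'
from h import *
c=wc('w9');q=lambda p:((p[0]+.5)/3+240-.5,(p[1]+.5)/3+60-.5)
print('pin',px2w(c,q((238,521)),70));B=np.array([px2w(c,q(p),40)[:2] for p in [(178,435),(300,434),(300,547),(179,548)]]);print('block',B.round(1),B.mean(0))
print('eye',px2w(c,q((361,103)),40), 'screws',[px2w(c,q(p),8)[:2] for p in [(145,40),(344,248),(556,40)]],'plate',px2w(c,q((345,279)),8))
plan(*px2w(c,q((238,521)),70)[:2],100)
E
```

```text
pin [433.73388391   6.30605979  70.        ]
block [[453.4  35. ]
 [462.9 -13.3]
 [414.4 -23.3]
 [404.6  26.5]] [433.82838775   6.23396317]
eye [589.98736014  -9.76486758  40.        ] screws [array([600.2708231 ,  74.92629843]), array([536.52855163, -18.77489744]), array([630.10912509, -83.03073208])] plate [524.05754932 -21.9538489    8.        ]
t23.55 pos [482.8  11.8 199. ] yaw 0.187 tool z [ 0. -0. -1.] | turn 0.000 | lin before turn [-49.3  -3.8  99. ] | lin after turn [-49.3  -3.8  99. ] q6 1.38
```

```bash
python3 -m pendant '{"grip":[1,1,1,1,1,1],"linear":[[-24.6,-1.9,30],[-24.6,-1.9,30],[0,0,25],[0,0,0],[0,0,0],[0,0,0]],"angular":[[0,0,0],[0,0,0],[0,0,0],[0,0,0],[0,0,0],[0,0,0]]}'
python3 - <<'E'
from h import *
plan(433.8,6.3,47)
E
```

```text
t: 24.05
ee_pos: [435.2, 6.6, 115.2]
orientation: [3.128, 0.294, 0.003]
ft_force: [0.5, 0.5, -0.1]
width: 87.6
grasp_force: 0.0
t24.05 pos [435.2   6.6 115.2] yaw 0.188 tool z [ 0.002 -0.    -1.   ] | turn 0.000 | lin before turn [-1.5 -0.  68.2] | lin after turn [-1.5 -0.  68.2] q6 1.37
```

```bash
python3 -m pendant '{"grip":[1,1,1,1,-1,-1,-1,-1,-1,-1,-1,-1],"linear":[[-1,0,30],[0,0,28],[0,0,10],[0,0,0],[0,0,0],[0,0,0],[0,0,0],[0,0,0],[0,0,0],[0,0,0],[0,0,0],[0,0,0]],"angular":[[0,0,0],[0,0,0],[0,0,0],[0,0,0],[0,0,0],[0,0,0],[0,0,0],[0,0,0],[0,0,0],[0,0,0],[0,0,0],[0,0,0]]}'
python3 -m pendant '{"grip":[-1,-1,-1,-1,-1,-1],"linear":[[0,0,0],[0,0,0],[0,0,0],[0,0,0],[0,0,0],[0,0,0]],"angular":[[0,0,0],[0,0,0],[0,0,0],[0,0,0],[0,0,0],[0,0,0]]}'
python3 - <<'E'
from h import *
plan(433.8+156.2,6.3-16.1,47)
E
```

```text
t: 25.05
ee_pos: [432.4, 6.5, 46.2]
orientation: [3.128, 0.295, 0.0]
ft_force: [0.2, -1.3, 0.0]
width: 38.4
grasp_force: 0.0
t: 25.55
ee_pos: [432.3, 6.5, 46.0]
orientation: [-3.128, -0.295, 0.0]
ft_force: [0.1, 0.4, -0.4]
width: 16.5
grasp_force: 30.0
t25.55 pos [432.3   6.5  46. ] yaw 0.188 tool z [-0.  0. -1.] | turn 0.000 | lin before turn [151.9  45.5  -1. ] | lin after turn [151.9  45.5  -1. ] q6 1.37
```

```bash
python3 -m pendant '{"grip":[-1,-1,-1,-1,-1,-1,-1,-1,-1,-1,-1],"linear":[[0,0,-15],[0,0,-30],[0,0,-30],[30,9,0],[36,10.8,0],[36,10.8,0],[30,9,0],[18.7,5.6,0],[0,0,0],[0,0,0],[0,0,0]],"angular":[[0,0,0],[0,0,0],[0,0,0],[0,0,0],[0,0,0],[0,0,0],[0,0,0],[0,0,0],[0,0,0],[0,0,0],[0,0,0]]}'
python3 - <<'E'
from h import *
plan(588.8,-9.7,86,.188)
E
```

```text
t: 26.47
ee_pos: [587.0, -9.7, 120.4]
orientation: [-3.127, -0.295, 0.004]
ft_force: [-0.2, 0.1, -0.7]
width: 16.8
grasp_force: 30.0
t26.47 pos [587.   -9.7 120.4] yaw 0.188 tool z [-0.003  0.    -1.   ] | turn -0.000 | lin before turn [ 1.9  0.4 34.4] | lin after turn [ 1.9  0.4 34.4] q6 1.35
```

```bash
python3 -m pendant '{"grip":[-1,-1,-1,-1,-1],"linear":[[1.8,0.3,18],[0,0,14],[0,0,0],[0,0,0],[0,0,0]],"angular":[[0,0,0],[0,0,0],[0,0,0],[0,0,0],[0,0,0]]}'
python3 - <<'E'
from h import *
plan(588.8,-9.7,76,.188)
E
```

```text
t: 26.88
ee_pos: [590.2, -9.6, 89.7]
orientation: [-3.128, -0.295, 0.0]
ft_force: [0.6, -1.4, -0.7]
width: 16.5
grasp_force: 30.0
t26.88 pos [590.2  -9.6  89.7] yaw 0.188 tool z [-0.  0. -1.] | turn -0.000 | lin before turn [-1.3 -0.2 13.7] | lin after turn [-1.3 -0.2 13.7] q6 1.35
```

```bash
python3 -m pendant '{"grip":[-1,-1,-1,-1,-1,-1],"linear":[[-1,-0.2,0],[0,0,5],[0,0,5],[0,0,4],[0,0,0],[0,0,0]],"angular":[[0,0,0],[0,0,0],[0,0,0],[0,0,0],[0,0,0],[0,0,0]]}'
python3 - <<'E'
from h import *
plan(588.8,-9.7,46,.188)
o=ctrl.get_obs();print('f',o['ft_force'].round(1))
E
```

```text
t: 27.38
ee_pos: [589.3, -9.7, 74.6]
orientation: [-3.128, -0.294, 0.001]
ft_force: [0.5, -0.2, -0.4]
width: 16.5
grasp_force: 30.0
t27.38 pos [589.3  -9.7  74.6] yaw 0.188 tool z [-0.001  0.    -1.   ] | turn -0.000 | lin before turn [-0.5 -0.1 28.6] | lin after turn [-0.5 -0.1 28.6] q6 1.35
f [ 0.5 -0.2 -0.4]
```

Tip is about 33 high with no force, so it is inside the eye. I'll go on down.

```bash
python3 -m pendant '{"grip":[-1,-1,-1,-1,-1],"linear":[[-0.3,0,5],[0,0,5],[0,0,4],[0,0,0],[0,0,0]],"angular":[[0,0,0],[0,0,0],[0,0,0],[0,0,0],[0,0,0]]}'
python3 -m pendant '{"grip":[-1,-1,-1,-1,-1],"linear":[[0,0,4],[0,0,4],[0,0,3],[0,0,0],[0,0,0]],"angular":[[0,0,0],[0,0,0],[0,0,0],[0,0,0],[0,0,0]]}'
```

```text
t: 27.8
ee_pos: [589.1, -9.8, 60.6]
orientation: [-3.128, -0.295, 0.001]
ft_force: [-0.6, -0.4, 0.1]
width: 16.2
grasp_force: 30.0
t: 28.22
ee_pos: [589.0, -9.7, 49.6]
orientation: [-3.127, -0.295, 0.001]
ft_force: [-1.3, 0.5, -1.6]
width: 16.0
grasp_force: 30.0
```

```bash
python3 -m pendant '{"grip":[-1,-1,-1,-1],"linear":[[0,0,2],[0,0,1.6],[0,0,0],[0,0,0]],"angular":[[0,0,0],[0,0,0],[0,0,0],[0,0,0]]}'
python3 -m pendant '{"grip":[-1,0,0,0,0,0],"linear":[[0,0,0],[0,0,0],[0,0,0],[0,0,0],[0,0,0],[0,0,0]],"angular":[[0,0,0],[0,0,0],[0,0,0],[0,0,0],[0,0,0],[0,0,0]]}'
python3 -m pendant '{"grip":[0.3,0.3,0.3,0.3,0.3,0.3,1,1,1,1,1,1],"linear":[[0,0,0],[0,0,-20],[0,0,-35],[0,0,-35],[0,0,-30],[-30,0,-10],[-30,0,0],[-30,0,0],[0,0,0],[0,0,0],[0,0,0],[0,0,0]],"angular":[[0,0,0],[0,0,0],[0,0,0],[0,0,0],[0,0,0],[0,0,0],[0,0,0],[0,0,0],[0,0,0],[0,0,0],[0,0,0],[0,0,0]]}'
python3 - <<'E'
from h import *
snap('wrist','w10');c=wc('w10')
im=cv2.imread('pics/w10_raw.png');h=cv2.cvtColor(im,cv2.COLOR_BGR2HSV)
m=(((h[...,0]<6)|(h[...,0]>174))&(h[...,1]>120)&(h[...,2]>90)).astype(np.uint8)
n,l,s,ce=cv2.connectedComponentsWithStats(m); print([(s[i].tolist(),ce[i].round(1).tolist()) for i in range(1,n) if s[i,4]>30])
print('pred top',w2px(c,(590.5,-9.8,70)),'base',w2px(c,(590.5,-9.8,40)))
y=((abs(h[...,0].astype(int)-24)<5)&(h[...,1]>150)).astype(np.uint8)
n,l,s,ce=cv2.connectedComponentsWithStats(y)
for i in range(1,n):
    if s[i,4]>300: print('yellow',s[i],ce[i])
print('bar px',[w2px(c,p).round(0) for p in [(686.8,8.8,40),(590.5,-9.8,40)]])
E
```

```text
t: 28.55
ee_pos: [589.1, -9.6, 46.3]
orientation: [-3.128, -0.294, 0.001]
ft_force: [-0.4, 2.0, -2.3]
width: 16.5
grasp_force: 30.0
t: 29.05
ee_pos: [589.7, -10.0, 46.7]
orientation: [3.128, 0.294, 0.001]
ft_force: [0.5, 0.0, 0.0]
width: 43.6
grasp_force: 0.0
t: 30.05
ee_pos: [502.3, -26.6, 176.7]
orientation: [3.128, 0.295, 0.002]
ft_force: [0.3, 0.7, -0.9]
width: 87.2
grasp_force: 0.0
[([315, 93, 17, 20, 252], [322.8, 102.4]), ([13, 112, 82, 78, 2904], [44.2, 141.6])]
pred top [322.07255117 102.38962542] base [322.16715745 104.16770904]
yellow [ 309    4   28  116 1825] [321.88493151  64.44383562]
bar px [array([322.,  -7.]), array([322., 104.])]
```

```bash
python3 - <<'E'
from h import *
im=ctrl.get_image('side')[:,:,::-1].copy();cv2.imwrite('pics/s2.png',im);c=cam('side');h=cv2.cvtColor(im,cv2.COLOR_BGR2HSV)
m=(((h[...,0]<6)|(h[...,0]>174))&(h[...,1]>120)&(h[...,2]>60)).astype(np.uint8)
n,l,s,ce=cv2.connectedComponentsWithStats(m)
print([(s[i].tolist(),ce[i].round(1).tolist()) for i in range(1,n) if s[i,4]>20 and 200<ce[i][0]<400 and 100<ce[i][1]<300],[w2px(c,(590.5,-9.8,z)).round(1) for z in (40,55,70)])
E
```

```text
[([292, 142, 7, 6, 25], [294.9, 144.2]), ([325, 199, 6, 11, 44], [327.1, 203.2])] [array([326.8, 208.8]), array([326.9, 204.8]), array([327. , 200.9])]
```

```bash
python3 - <<'E'
from h import *
c=cam('side')
for f,P,b in(('side0',(433.8,6.3),(250,185,290,215)),('s2',(590.5,-9.8),(310,185,345,220))):
    im=cv2.imread(f'pics/{f}.png');h=cv2.cvtColor(im,cv2.COLOR_BGR2HSV)
    m=(((h[...,0]<6)|(h[...,0]>174))&(h[...,1]>120)&(h[...,2]>60)).astype(np.uint8)[b[1]:b[3],b[0]:b[2]]
    n,l,s,ce=cv2.connectedComponentsWithStats(m);i=1+s[1:,4].argmax();print(f,s[i],ce[i]+b[:2],w2px(c,(*P,55)))
E
```

```text
side0 [16 11  5 10 34] [268.35294118 199.79411765] [268.64576353 201.5862725 ]
s2 [15 14  6 11 44] [327.09090909 203.25      ] [326.86735223 204.84906836]
```

Both pin views show the same offset from the prediction (-1.8 and -1.6 px). So the head sits at the same height as it did on the block, and the pin is fully home.

```bash
python3 -c "
from workcell import ctrl
print(ctrl.close_job())"
```

```text
the job is handed in; nothing more can be done
None
```

The job is handed in at about 30 s of the 72 s allowed; the hand-in returned no verdict. By my measurements the red corner lies flat in the tray, the blue corner is seated in the pocket, the bar is home against its stop, and the pin is fully down through the eye.

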